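# Find the recalled ear tip case and send it down the return chute

### The arm

A 6-joint arm with a two-finger parallel gripper is mounted at the origin on the work surface. World frame = base frame: x ahead of the robot, y to its left, z up, the work surface at z = 0. Lengths are in mm, angles in rad, forces in N, time in s.
With the tool pointing down it reaches from about 400 to 925 mm from the base axis. Payload 12.5 kg.
Tool frame: the origin (TCP) lies midway between the tips of the shut fingers; the grasp point (between the pads) lies 19 mm behind it (env.grip_depth is the distance from the TCP to the grasp point, in mm); z points along the fingers, y is the line along which they close (so a half turn about z gives the same grasp; the last joint's range is limited). The gripper opens to 95 mm and grips with 3 to 60 N. Pads are 20 mm wide; open, the fingers measure 119 mm over their backs; the gripper's body (75 mm by 180 mm) begins 59 mm behind the grasp point.
Start: joints at [1.068, 0.491, 1.559, -0, 1.092, -0.106], TCP at [241.528, 576.464, 214.661] pointing down, gripper open.
Joint ranges: [-3.1, 3.1], [-0.84, 2.19], [0.05, 2.79], [-1.13, 4.28], [0.06, 2.93], [-2.69, 2.69]. Speed limits (rad/s): [2.22, 2.22, 2.79, 3.14, 3.14, 3.14].

### API

Orientations are given as [roll, pitch, yaw] about the fixed x, y, z axes, in that order (R = Rz(yaw) Ry(pitch) Rx(roll)).
In Python, from cell import monitor, viewer, order, env gives the robot as it stands.
- The arm moves only by the tool move_arm, never from a script. Its argument "moves" is one flat list of numbers, 4 for each row, row after row: the shift along the tool's x, y, z normalised to -1 to 1, where 1 is 0.15 m, then the turn about the tool's z normalised to -1 to 1, where 1 is pi/2 rad. A call has 1 to 10 rows; each row shifts and turns the commanded pose from where the row before left it, along the tool's axes as they then stand; what a row does not reach is not made up. A row lasts 1/8 s, in which the tool goes at most 62.5 mm and 10.7 degrees, less where a joint would pass 70% of its speed; a pose out of reach is approached as far as the arm can. A call with a number of a shift or a turn outside -1 to 1 is refused whole. A call with a gripper value outside its range is refused whole. "claw" is the finger opening in mm, from 0 to 95.1, set as the call begins (left out, the last holds). The fingers move at their own pace and stop on an object; the grip force is fixed at half the most. Time passes only in rows, so rows that do not move let the fingers close. It gives the time, the measured TCP pose, the force, the opening and the grip force at its end, in the units of the state.
- monitor.state(): the state, without advancing time (a new reading comes with each control period).
- viewer.read_camera(name): name is "side" or "top" or "wrist"; returns the picture (400x640x3 uint8, red, green, blue); there is no depth.
- viewer.camera_info(name): a dict with "K" (3x3 intrinsics, pixels), "dist_coeffs" ([k1, k2, p1, p2, k3] as OpenCV has them; the pictures are not rectified), "camera_from_world" (4x4, takes a point from world to camera coordinates). Camera axes: x right, y down, z forward; pixel columns grow to the right and rows downward; lengths in mm; the calibration is good to about 2 mm. A picture is of the moment at which its call begins: read the wrist's pose just before it. camera_info takes no time and is no camera call; for the wrist camera it gives the pose at the moment of the call.
- order.job_done(): hands the job in; it is judged then, once.
The state is a dict: "t": time; "joints": joint angles; "qvel": joint speeds; "tau": joint torques, N m; "eef_pos": TCP position; "tcp_rot": TCP orientation; "ft_force": force on the tool from outside, world axes, zero at the start; "moment": the same for the moment, N m; "opening": opening from 0.0 (shut) to 1.0 (fully open); "grip_force": force on a finger pad.
Only numpy, scipy, OpenCV 4.12 (cv2) and the standard library are available. Lean on these libraries where they do the work, as an engineer would, in place of code of your own. Each camera call takes 0.05 s, during which the arm holds its last target. There are 200 camera calls.

### The job

One of the three orange ear tip cases on the black mat has a blue recall sticker on its underside. Turn cases over on the mat to find it, lay that case down on the mat sticker up and let go of it, then take it again and let it slide, sticker up, from the upper part of the metal chute into the lower tray, so that it lies flat there with the sticker showing. The two other cases must stay on the mat (any way up, never in the chute) and nothing else on the counter may be displaced.

Things in the scene. Friction and masses are not known exactly. Their poses are not given: they have to be found in the camera images.
- case_a: orange ear tip case, rigid closed box 42 mm (own x) by 56 mm (own y) by 30 mm (own z), about 60 g. Origin: centre of the underside; own z points to its white-panelled lid side, which starts up; own y starts within 20 degrees of the table's y. Stands steadily on any face. One of the three look-alikes, not told which, has a blue round 28 mm sticker mid-underside; the others' undersides are plain
- case_b: orange ear tip case, rigid closed box 42 mm (own x) by 56 mm (own y) by 30 mm (own z), about 60 g. Origin: centre of the underside; own z points to its white-panelled lid side, which starts up; own y starts within 20 degrees of the table's y. Stands steadily on any face. One of the three look-alikes, not told which, has a blue round 28 mm sticker mid-underside; the others' undersides are plain
- case_c: orange ear tip case, rigid closed box 42 mm (own x) by 56 mm (own y) by 30 mm (own z), about 60 g. Origin: centre of the underside; own z points to its white-panelled lid side, which starts up; own y starts within 20 degrees of the table's y. Stands steadily on any face. One of the three look-alikes, not told which, has a blue round 28 mm sticker mid-underside; the others' undersides are plain
- mat: fixed black rubber mat, 280 mm (own x) by 440 mm (own y), 3 mm thick; origin at the centre of its underside on the counter; the cases start on it in a row along its y about 130 mm apart
- chute: fixed metal chute with tray, running along its own x; origin on the counter, mid-footprint. A slope falls from the open mouth (own x -170 mm, 153 mm up) to own x 0 (20 mm up) and eases out to a level tray, own x +42 to +214 mm, floor 6 mm up, walls 50 mm high at sides and end. Clear width 150 mm
- slide: the slope of the chute, fixed in it: origin at the middle of its upper surface, own z square to that surface, own x pointing down the slope (216 mm long, 38 degrees below level). Side walls rise 24 mm square to the surface. Smooth: a case let go on it slides down by itself
- chestpiece: bystander, loose: grey chestpiece, a 44 mm disc 27 mm high with a short steel stem; origin at the centre of its underside; leave alone
- bell_cover: bystander, loose: round steel bell cover, 48 mm across, 16 mm high; origin at the centre of its underside; leave alone
- desk_bell: bystander, loose: brass desk bell, 80 mm across, 56 mm high; origin at the centre of its underside; leave alone
- gel: bystander, loose: clear gel bottle, 60 mm across, 150 mm high; origin at the centre of its underside; leave alone
- pen_pot: bystander, loose: blue open pot, 72 mm across, 90 mm high; origin at the centre of its underside; leave alone
- wipes: bystander, loose: white can of wipes, 90 mm across, 140 mm high; origin at the centre of its underside; leave alone
There are look-alikes about, which are no part of the job. What is shaped like the case_a but green or turquoise is not meant.

How it is judged (in metres and radians):
On the way, in this order (a step that is already met when the one before it is completed fails the run):
1. the case with the sticker lies on the mat turned over, sticker up, let go of and at rest (x of case_b in the frame of mat between -0.135 and 0.135 m and y of case_b in the frame of mat between -0.215 and 0.215 m and z of case_b in the frame of mat between -0.005 and 0.062 m and angle between case_b's own z axis and vertical above 2.95 rad and z of case_b in the frame of mat below 0.04 m and contact force between the fingers and case_b below 0.05 N and linear speed of case_b below 0.02 m/s and angular speed of case_b below 0.2 rad/s), for 0.2 s.
2. that case lies sticker up on the upper part of the slope, let go of (x of case_b in the frame of slide between -0.115 and 0.045 m and y of case_b in the frame of slide between -0.07 and 0.07 m and z of case_b in the frame of slide between 0.02 and 0.04 m and angle between case_b's own z axis and vertical above 2.1 rad and angle between the z axis of case_b and the z axis of slide, either way round below 0.3 rad and contact force between the fingers and case_b below 0.05 N), for 0.04 s.
At the end, for the whole second after the job is handed in: The stickered case lies flat in the lower tray (within 0.19 rad of level), sticker up, released and at rest; the other two cases are on the mat (their origins over it, no more than 62 mm up), any way up, released and at rest (x of case_b in the frame of chute between 0.04 and 0.2 m and y of case_b in the frame of chute between -0.07 and 0.07 m and z of case_b in the frame of chute below 0.045 m and angle between case_b's own z axis and vertical above 2.95 rad and linear speed of each of case_b, case_a, case_c below 0.02 m/s and angular speed of each of case_b, case_a, case_c below 0.2 rad/s and contact force between the fingers and case_b below 0.05 N and x of case_a in the frame of mat between -0.135 and 0.135 m and y of case_a in the frame of mat between -0.215 and 0.215 m and z of case_a in the frame of mat between -0.005 and 0.062 m and contact force between the fingers and case_a below 0.05 N and x of case_c in the frame of mat between -0.135 and 0.135 m and y of case_c in the frame of mat between -0.215 and 0.215 m and z of case_c in the frame of mat between -0.005 and 0.062 m and contact force between the fingers and case_c below 0.05 N); the robot touches nothing.
It fails at once if a case without the sticker goes into the chute or tray (contact force between any of case_a, case_c and chute above 0.1 N).
It fails at once if a bystander is displaced by more than 30 mm (distance of any of chestpiece, bell_cover, desk_bell, gel, pen_pot, wipes from where it was at the start of the episode above 0.03 m).
It also fails if it takes over 72 s, if anything falls off the work surface, if the arm or the gripper's body presses on something with over 40 N, if the wrist force passes 120 N, or if a joint passes its speed limit or range.

## Working session

There is one attempt and no reset: what is moved stays moved. The work goes in short steps, Python scripts to look and compute and a tool call to move; the robot and the scene stay as the last step left them, time stands still between calls to the robot, and variables do not carry over. Pictures are saved under pics/ and viewed, at most 10 in all, crops included, and the job is handed in when it is done.

Besides the shell and the picture viewer there is one more tool, called after ">>>" by a JSON object that holds its "fn" and its "kwargs", one argument or row to a line. move_arm: Moves the arm, as the interface text tells. Scaled input: -1 to 1 covers 0.15 m each way for a shift and pi/2 rad each way for a turn. Its arguments: {"type":"object","properties":{"moves":{"type":"array"},"claw":{"type":"number"}},"required":["moves"]}

```bash
mkdir -p pics
cat > h.py <<'E'
import numpy as np, cv2
from cell import monitor, viewer, order, env
def info(n):
    i=viewer.camera_info(n); return np.array(i["K"]),np.array(i["dist_coeffs"]),np.array(i["camera_from_world"])
def ray(n,px,I=None):
    K,d,T=I or info(n)
    u=cv2.undistortPoints(np.array(px,float).reshape(-1,1,2),K,d).reshape(-1,2)
    R=T[:3,:3]; o=-R.T@T[:3,3]
    return o,np.c_[u,np.ones(len(u))]@R
def onz(n,px,z,I=None):
    o,d=ray(n,px,I); return o+d*((z-o[2])/d[:,2])[:,None]
def tri(n1,p1,n2,p2):
    o1,d1=ray(n1,p1);o2,d2=ray(n2,p2)
    out=[]
    for a,b in zip(d1,d2):
        a=a/np.linalg.norm(a);b=b/np.linalg.norm(b)
        s=np.linalg.lstsq(np.c_[a,-b],o2-o1,rcond=None)[0]
        P=o1+s[0]*a;Q=o2+s[1]*b; out.append(np.r_[(P+Q)/2,np.linalg.norm(P-Q)])
    return np.array(out)
def proj(n,P):
    K,d,T=info(n); r=cv2.Rodrigues(T[:3,:3])[0]
    return cv2.projectPoints(np.array(P,float).reshape(-1,1,3),r,T[:3,3],K,d)[0].reshape(-1,2)
def snap(n,f=None):
    im=viewer.read_camera(n)
    if f: cv2.imwrite("pics/"+f,im[:,:,::-1])
    return im
E
python3 - <<'E'
from h import *
a=snap("top","top0.png");b=snap("side","side0.png")
print(monitor.state())
for n in("top","side"):
    o,_=ray(n,[[320,200]]);print(n,o)
E
```

```text
{'t': 0.1, 'joints': array([ 1.06840446e+00,  4.91481179e-01,  1.55937518e+00,  2.24324077e-05,
        1.09172707e+00, -1.05615538e-01]), 'qvel': array([ 4.74958138e-06, -1.50706910e-03, -2.42707503e-03,  2.59419522e-03,
        9.26729067e-04, -9.68497937e-04]), 'tau': array([ 1.81439926e-03, -6.13621902e+01, -2.58602911e+01,  6.94278697e-02,
        4.70030308e-02, -1.82033614e-05]), 'eef_pos': array([241.40821847, 576.26216873, 214.13602661]), 'tcp_rot': array([-3.14060950e+00, -1.24232717e-04,  2.74480591e+00]), 'ft_force': array([-0.58119963, -0.21175504,  0.39112886]), 'moment': array([ 0.00992551, -0.00015804,  0.052817  ]), 'grip_force': 0.0, 'opening': 1.0002211786498842}
top [ 501.88436122  -26.01777276 1697.10240918]
side [ 320.06191369 1237.42350815 1449.4408937 ]
```

View pics/top0.png

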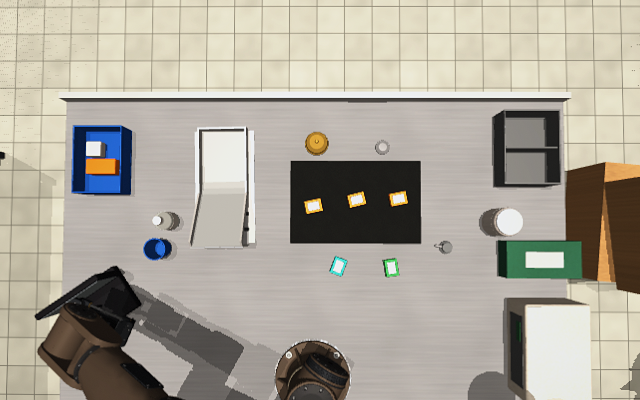

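View pics/side0.png

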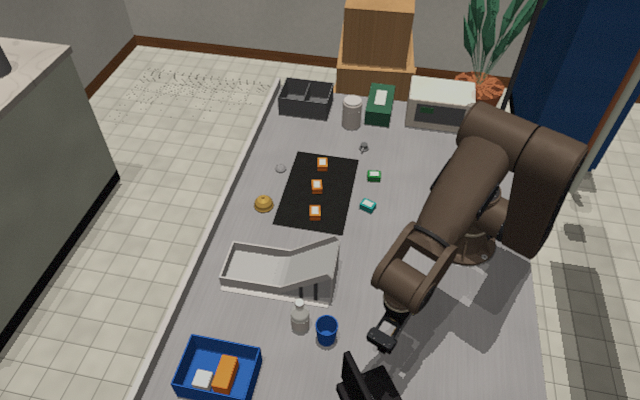

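Top view: three orange cases with white lids lie on the black mat at about (313,206), (356,199) and (398,199). Turquoise and green look-alikes sit off the mat at (339,267) and (391,268), and there is an orange box in the blue bin at (101,166). The chute is at (222,190), with its mouth towards the robot. I'll measure these next.

```bash
cat >> h.py <<'E'
def blobs(im,lo,hi,box,amin):
    hsv=cv2.cvtColor(im,cv2.COLOR_RGB2HSV); m=cv2.inRange(hsv,np.array(lo),np.array(hi))
    k=np.zeros_like(m);x0,y0,x1,y1=box;k[y0:y1,x0:x1]=255; m&=k
    c=cv2.findContours(m,cv2.RETR_EXTERNAL,cv2.CHAIN_APPROX_NONE)[0]
    return [q for q in c if cv2.contourArea(q)>=amin]
E
python3 - <<'E'
from h import *
a=cv2.imread("pics/top0.png")[:,:,::-1].copy();s=cv2.imread("pics/side0.png")[:,:,::-1].copy()
# white lids in both views -> height
P=[];Q=[]
for nm,im,box,L in(("top",a,(292,165,420,240),P),("side",s,(285,150,345,228),Q)):
    for c in blobs(im,(0,0,170),(180,90,255),box,8):
        m=cv2.moments(c);L.append((m["m10"]/m["m00"],m["m01"]/m["m00"]));print(nm,np.round(L[-1],1),m["m00"],cv2.minAreaRect(c)[1:])
P.sort();Q.sort(key=lambda p:-p[1])
if len(P)==len(Q): print(tri("top",P,"side",Q).round(1))
for c in blobs(a,(0,0,0),(180,255,45),(285,155,430,250),2000):
    r=cv2.minAreaRect(c); b=cv2.boxPoints(r); print("mat",b.round(1).tolist());print(onz("top",b,3).round(0).tolist(), onz("top",[r[0]],3).round(1))
for c in blobs(a,(5,120,120),(20,255,255),(292,165,420,240),20):
    r=cv2.minAreaRect(c);b=cv2.boxPoints(r);w=onz("top",b,33);print("case",w[:,:2].round(1).tolist(),w.mean(0).round(1))
crop=np.hstack([cv2.resize(a[120:255,185:265],None,fx=4,fy=4,interpolation=2)[:, :, ::-1],cv2.resize(a[150:285,300:420],None,fx=4,fy=4,interpolation=2)[:,:,::-1]])
crop=crop[:600,:800];print(crop.shape);cv2.imwrite("pics/crop0.png",crop)
E
```

```text
top [313.  205.5] 77.5 ((8.04076099395752, 11.57085132598877), 78.69007110595703)
top [398.1 198.1] 77.5 ((8.04076099395752, 11.57085132598877), 78.69007110595703)
top [356.4 199.1] 76.5 ((8.00367546081543, 11.399173736572266), 75.96376037597656)
side [314.5 209.7] 45.5 ((7.0, 7.0), 90.0)
side [316.3 183.9] 34.5 ((6.0, 7.0), 90.0)
side [322.  161.5] 30.0 ((5.0, 6.0), 90.0)
[[ 5.733e+02 -3.500e+00  3.100e+01  2.000e-01]
 [ 5.956e+02 -1.475e+02  2.820e+01  1.000e-01]
 [ 5.989e+02 -2.858e+02  2.920e+01  2.000e-01]]
mat [[290.0, 161.0], [420.0, 161.0], [420.0, 242.0], [290.0, 242.0]]
[[725.0, 76.0, 3.0], [727.0, -364.0, 3.0], [453.0, -363.0, 3.0], [451.0, 74.0, 3.0]] [[ 588.7 -144.6    3. ]]
(540, 800, 3)
```

View pics/crop0.png

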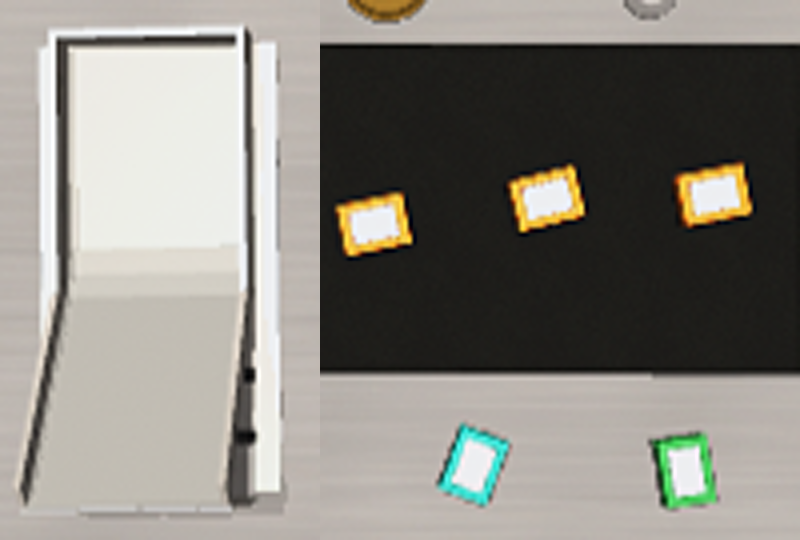

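```bash
cat >> h.py <<'E'
def plan(tgt,yaw=None):
    s=monitor.state();p=np.array(s["eef_pos"]);y=s["tcp_rot"][2]
    dy=0 if yaw is None else (yaw-y+np.pi)%(2*np.pi)-np.pi
    def loc(y):
        R=np.array([[np.cos(y),np.sin(y),0],[np.sin(y),-np.cos(y),0],[0,0,-1]])
        return R.T@(np.array(tgt)-p)
    for nm,yy in(("now",y),("after turn",y+dy)):
        d=loc(yy);print(nm,"units",(d/150).round(3),"rows>=",np.ceil(np.linalg.norm(d)/62.5))
    print("turn units",round(-dy/(np.pi/2),3),"t",s["t"],"pos",p.round(1),"yaw",round(y,3),"open",round(s["opening"],2))
E
python3 - <<'E'
from h import *
print("wrist",info("wrist")[2].round(2).tolist())
plan([570,-150,260],1.78)
t=[[192.5,245],[242,245]]
print("mouth z153",onz("top",t,153).round(0))
print("tray end inner rim z56",onz("top",[[200,129],[245,127]],56).round(0))
print("lidyaw ok; side mouth pts expected", proj("side",onz("top",t,153)).round(0))
print("tri mouth",tri("top",t,"side",[[333,303],[340,243]]).round(0))
E
```

```text
wrist [[0.39, 0.92, -0.0, -625.5], [0.89, -0.37, 0.25, -28.42], [0.23, -0.1, -0.97, 389.68], [0.0, 0.0, 0.0, 1.0]]
now units [-3.892 -3.619 -0.306] rows>= 13.0
after turn units [-5.191  1.137 -0.306] rows>= 13.0
turn units 0.614 t 0.1 pos [241.4 576.3 214.1] yaw 2.745 open 1.0
mouth z153 [[445. 365. 153.]
 [446. 212. 153.]]
tray end inner rim z56 [[824. 370.  56.]
 [830. 222.  56.]]
lidyaw ok; side mouth pts expected [[330. 274.]
 [338. 238.]]
tri mouth [[434. 395.  31.  14.]
 [442. 216. 129.   7.]]
```

>>> {"fn": "move_arm", "kwargs": {
  "moves": [0,0,-0.06,0.102,0,0,-0.06,0.102,0,0,-0.06,0.102,0,0,-0.06,0.102,0,0,-0.06,0.102,0,0,0,0.102,-0.3,0.07,0,0,-0.4,0.087,0,0,-0.4,0.087,0,0,-0.4,0.087,0,0],
  "claw": 95
}}

```text
t: 1.35
eef_pos: [337.9, 365.2, 259.5]
tcp_rot: [-3.141, 0.0, 1.784]
ft_force: [0.8, -0.0, 0.3]
opening: 0.997
grip_force: 0.0
```

>>> {"fn": "move_arm", "kwargs": {
  "moves": [-0.4,0.087,0,0,-0.4,0.087,0,0,-0.4,0.087,0,0,-0.4,0.087,0,0,-0.4,0.087,0,0,-0.4,0.087,0,0,-0.4,0.087,0,0,-0.4,0.087,0,0,-0.4,0.087,0,0,-0.3,0.07,0,0]
}}

```text
t: 2.6
eef_pos: [586.6, -180.2, 259.1]
tcp_rot: [-3.141, -0.0, 1.782]
ft_force: [0.2, 0.2, 0.4]
opening: 0.997
grip_force: 0.0
```

Run:
```python
from h import *
s=monitor.state();print(s["t"],s["eef_pos"],s["tcp_rot"],s["qvel"].round(2))
I=info("wrist");im=snap("wrist","w1.png")
print("cam",ray("wrist",[[320,200]],I))
```

```text
2.6 [ 586.55765396 -180.22538919  259.11222868] [-3.14114317e+00 -3.89086688e-04  1.78227009e+00] [-0.41  0.36 -0.59  0.    0.24 -0.41]
cam (array([ 571.91990545, -111.14229305,  429.36738181]), array([[ 0.06646636, -0.23629349, -0.9695372 ]]))
```

View pics/w1.png

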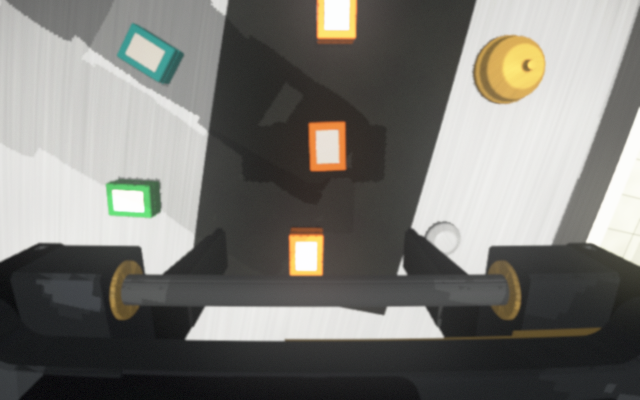

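```bash
cat >> h.py <<'E'
def lids(im,I,z=33,box=(215,0,460,280),pr=True):
    out=[]
    for c in blobs(im,(0,0,150),(180,100,255),box,150):
        r=cv2.minAreaRect(c)
        if not 0.4<min(r[1])/max(r[1])<0.95 or max(r[1])>60: continue
        w=onz("wrist",np.r_[cv2.boxPoints(r),[r[0]]],z,I)[:,:2]
        e=[w[1]-w[0],w[2]-w[1]];L=[np.linalg.norm(q) for q in e];d=e[int(np.argmax(L))]
        a=np.arctan2(d[1],d[0])-np.pi/2; a=(a+np.pi/2)%np.pi-np.pi/2
        out.append((w[4],a));
        if pr: print("px",np.round(r[0],1),"ctr",w[4].round(1),"size",np.round(L,1),"yaw",round(a,3))
    return out
E
python3 - <<'E'
from h import *
I=info("wrist");im=snap("wrist","w2.png");s=monitor.state();print(s["qvel"].round(3),s["eef_pos"])
lids(im,I)
E
```

```text
[ 0.053 -0.041  0.073  0.013 -0.005  0.042] [ 587.0162188  -181.61286005  258.39878804]
px [305.5 252.5] ctr [ 597.5 -281.8] size [28.4 39. ] yaw 0.212
px [326.5 142.5] ctr [ 593.6 -143.8] size [26.1 37.6] yaw 0.226
```

Run:
```python
from h import *
plan([595,-145.5,26],1.79)
```

```text
now units [0.224 0.102 1.549] rows>= 4.0
after turn units [0.223 0.104 1.549] rows>= 4.0
turn units -0.006 t 2.7 pos [ 587.  -181.6  258.4] yaw 1.78 open 1.0
```

>>> {"fn": "move_arm", "kwargs": {
  "moves": [0.223,0.104,0.3,-0.006,0,0,0.4,0,0,0,0.4,0,0,0,0.3,0,0,0,0.15,0,0,0,0,0,0,0,0,0]
}}

```text
t: 3.58
eef_pos: [594.7, -141.6, 28.2]
tcp_rot: [3.141, 0.001, 1.793]
ft_force: [-0.7, -0.3, -0.1]
opening: 0.995
grip_force: 0.0
```

Run:
```python
from h import *
plan([595,-145.5,26],1.79)
I=info("wrist");im=snap("wrist","w3.png")
lids(im,I)
```

```text
now units [-0.026 -0.004  0.015] rows>= 1.0
after turn units [-0.026 -0.004  0.015] rows>= 1.0
turn units 0.002 t 3.575 pos [ 594.7 -141.6   28.2] yaw 1.793 open 0.99
```

>>> {"fn": "move_arm", "kwargs": {
  "moves": [-0.02,0.1,0.015,0,0,0.07,0,0,0,0.037,-0.02,0,0,0.037,-0.03,0,0,0.047,-0.033,0,0,0.047,-0.033,0,0,0.04,-0.01,0,0,0.04,-0.01,0,0,0.04,0,0,0,0,0,0]
}}

```text
t: 4.88
eef_pos: [663.3, -129.7, 49.2]
tcp_rot: [3.139, 0.002, 1.793]
ft_force: [-6.3, 1.8, 30.7]
opening: 0.997
grip_force: 14.2
```

Run:
```python
from h import *
plan([595,-145.5,26],1.79)
w=snap("wrist","w4.png");s=snap("side");t=snap("top")
v=lambda im,b:cv2.resize(im[b[1]:b[3],b[0]:b[2]],None,fx=5,fy=5,interpolation=2)
a=v(s,(285,150,345,228));b=v(t,(300,170,380,230))
o=np.zeros((400+0,640+0,3),np.uint8)
top=np.hstack([a[:300],b[:300]]);top=top[:, :640]
cv2.imwrite("pics/c4.png",np.vstack([cv2.resize(w[60:400],(640,300)),np.pad(top,((0,0),(0,max(0,640-top.shape[1])),(0,0)))])[:,:,::-1])
```

```text
now units [-0.002 -0.467  0.155] rows>= 2.0
after turn units [-0.004 -0.467  0.155] rows>= 2.0
turn units 0.002 t 4.875 pos [ 663.3 -129.7   49.2] yaw 1.793 open 1.0
```

View pics/c4.png

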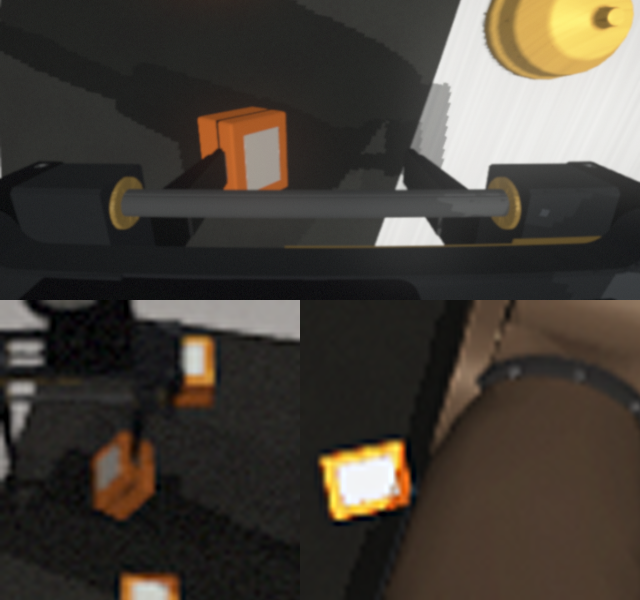

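The middle case has tipped about 60–90° towards +x, and the finger is bearing on its upper edge. I'll rise and finish the first quarter turn.

>>> {"fn": "move_arm", "kwargs": {
  "moves": [0,0.01,-0.05,0,0,0.03,-0.03,0,0,0,0,0]
}}

```text
t: 5.4
eef_pos: [668.3, -128.2, 57.3]
tcp_rot: [3.141, 0.0, 1.793]
ft_force: [-0.1, 0.4, 0.3]
opening: 1.0
grip_force: 0.0
```

```bash
cat >> h.py <<'E'
def mont(f,sb,tb):
    w=snap("wrist");s=snap("side");t=snap("top")
    v=lambda im,b:cv2.resize(im[b[1]:b[3],b[0]:b[2]],(320,300),interpolation=2)
    cv2.imwrite("pics/"+f,np.vstack([cv2.resize(w[0:400],(640,300)),np.hstack([v(s,sb),v(t,tb)])])[:,:,::-1])
E
python3 - <<'E'
from h import *
mont("c5.png",(285,140,349,200),(320,170,384,230))
E
```

```text
(no output)
```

View pics/c5.png

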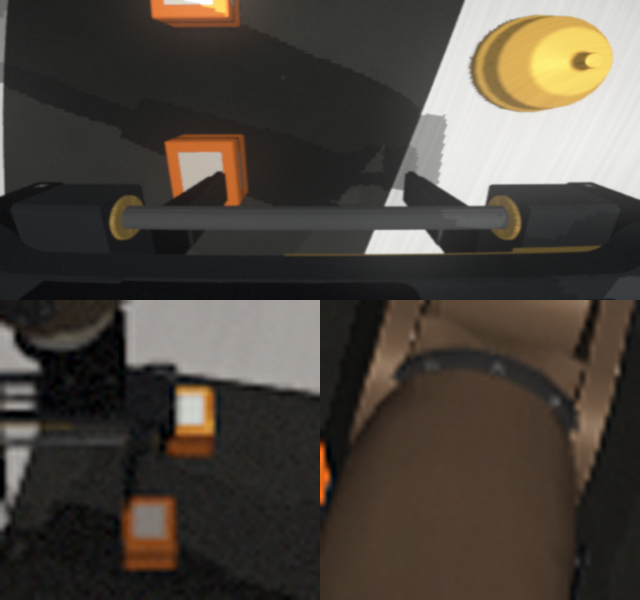

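The case fell back lid up: the finger rose above its edge. I'll go back, measure it again and push with less rise.

>>> {"fn": "move_arm", "kwargs": {
  "moves": [0,0,-0.35,0,-0.25,-0.25,-0.3,0,-0.1,-0.25,-0.2,0,0,0,0,0,0,0,0,0]
}}

```text
t: 6.18
eef_pos: [609.2, -191.2, 179.6]
tcp_rot: [-3.141, -0.001, 1.793]
ft_force: [1.0, 0.6, -1.1]
opening: 0.999
grip_force: 0.0
```

Run:
```python
from h import *
I=info("wrist");im=snap("wrist","w6.png")
o=lids(im,I)
c=min(o,key=lambda q:abs(q[0][1]+145))
plan([*c[0],25],np.pi/2+c[1])
```

```text
px [283. 265.] ctr [ 595.1 -273.4] size [26.1 22. ] yaw -1.346
px [318.  137.5] ctr [ 601.3 -142.1] size [25.3 37.2] yaw 0.234
now units [0.329 0.02  1.027] rows>= 3.0
after turn units [0.329 0.024 1.027] rows>= 3.0
turn units -0.007 t 6.225 pos [ 609.3 -190.9  179.1] yaw 1.793 open 1.0
```

>>> {"fn": "move_arm", "kwargs": {
  "moves": [0.329,0.02,0.2,-0.007,0,0,0.4,0,0,0,0.3,0,0,0,0.128,0,0,0.08,0,0,0,0.08,0,0]
}}

```text
t: 6.98
eef_pos: [626.5, -137.1, 27.5]
tcp_rot: [3.139, 0.001, 1.804]
ft_force: [1.3, 0.1, -0.7]
opening: 1.004
grip_force: 0.0
```

>>> {"fn": "move_arm", "kwargs": {
  "moves": [0,0.04,0,0,0,0.04,-0.01,0,0,0.04,-0.02,0,0,0.04,-0.02,0,0,0.05,-0.02,0,0,0.05,-0.01,0,0,0.05,0,0,0,0.04,0,0,0,0,0,0]
}}

```text
t: 8.1
eef_pos: [675.9, -124.8, 37.8]
tcp_rot: [3.142, -0.0, 1.804]
ft_force: [0.2, -0.2, 0.2]
opening: 1.001
grip_force: 0.1
```

Run:
```python
from h import *
mont("c6.png",(285,140,349,200),(320,170,384,230))
```

```text
(no output)
```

View pics/c6.png

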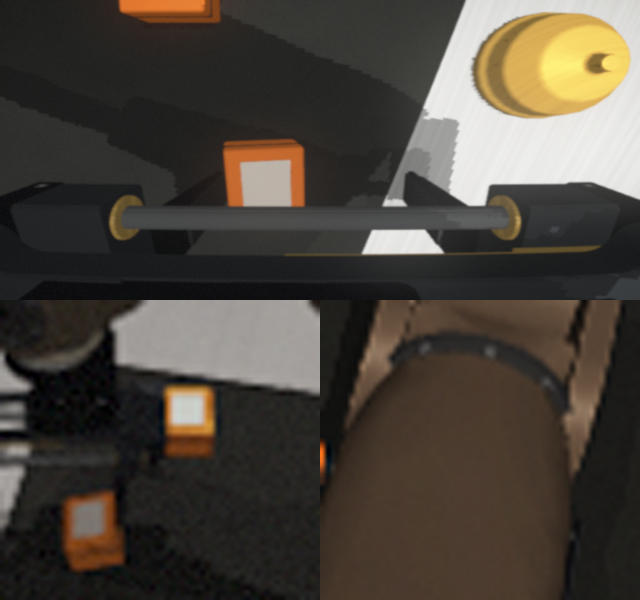

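It only slid this time, so the upward drag is needed. I'll measure again and push the other way, towards -x, with an early lift that stops at about 40 mm.

>>> {"fn": "move_arm", "kwargs": {
  "moves": [0,0,-0.4,0,-0.25,-0.1,-0.3,0,-0.1,-0.1,-0.25,0,0,0,0,0,0,0,0,0]
}}

```text
t: 8.88
eef_pos: [658.1, -182.7, 179.8]
tcp_rot: [-3.141, -0.001, 1.804]
ft_force: [0.9, -0.6, -0.9]
opening: 0.996
grip_force: 0.0
```

Run:
```python
from h import *
I=info("wrist");im=snap("wrist","w7.png")
o=lids(im,I)
c=min(o,key=lambda q:abs(q[0][1]+140))
plan([*c[0],24],np.pi/2+c[1])
```

```text
px [311.  133.5] ctr [ 642.6 -131.6] size [25.3 37. ] yaw 0.24
now units [ 0.353 -0.022  1.035] rows>= 3.0
after turn units [ 0.353 -0.02   1.035] rows>= 3.0
turn units -0.005 t 8.925 pos [ 658.1 -182.4  179.3] yaw 1.804 open 1.0
```

>>> {"fn": "move_arm", "kwargs": {
  "moves": [0.353,-0.02,0.2,-0.005,0,0,0.4,0,0,0,0.3,0,0,0,0.14,0,0,-0.08,0,0,0,-0.08,0,0,0,0,0,0]
}}

```text
t: 9.8
eef_pos: [619.6, -138.2, 25.7]
tcp_rot: [3.141, 0.0, 1.811]
ft_force: [-0.7, -0.6, -0.4]
opening: 0.999
grip_force: 0.0
```

>>> {"fn": "move_arm", "kwargs": {
  "moves": [0,-0.03,-0.015,0,0,-0.037,-0.027,0,0,-0.04,-0.03,0,0,-0.045,-0.03,0,0,-0.05,0,0,0,-0.05,0,0,0,-0.05,0,0,0,-0.04,0,0,0,0,0,0]
}}

```text
t: 10.92
eef_pos: [569.7, -150.2, 39.7]
tcp_rot: [-3.141, -0.0, 1.811]
ft_force: [0.4, -0.2, -1.4]
opening: 1.0
grip_force: 0.1
```

Run:
```python
from h import *
I=info("wrist");im=snap("wrist","w8.png");s=snap("side")
lids(im,I,box=(180,100,460,280))
for nm,z in(("lid33",33),):
  for c in blobs(s,(0,0,110),(180,90,255),(295,155,345,205),6):
    m=cv2.moments(c);p=[m["m10"]/m["m00"],m["m01"]/m["m00"]];print("side white",np.round(p,1),m["m00"],onz("side",[p],33).round(0))
for c in blobs(s,(0,150,80),(25,255,255),(285,150,345,228),10):
    print("side orange",cv2.boundingRect(c),cv2.contourArea(c))
```

```text
side white [315.8 183.1] 27.5 [[ 598. -147.   33.]]
side orange (309, 205, 12, 16) 156.5
side orange (309, 177, 13, 17) 131.0
```

The case just slides under side pushes. New plan: grip a case across its 56 mm side, set it overhanging a neighbouring case's top edge, release it and let it tip off, one quarter turn at a time. First I turn the gripper 90° and measure.

>>> {"fn": "move_arm", "kwargs": {
  "moves": [0,0,-0.2,0,0,0,-0.2,0.11,0,0,-0.2,0.11,0,0,-0.2,0.11,0,0,-0.2,0.11,0,0,-0.2,0.11,0,0,0,0.115,0,0,0,0.115,0,0,0,0.115,0,0,0,0.115]
}}

```text
t: 12.28
eef_pos: [570.2, -150.1, 219.7]
tcp_rot: [-3.141, 0.0, 0.219]
ft_force: [0.1, -1.1, 0.2]
opening: 1.001
grip_force: 0.0
```

>>> {"fn": "move_arm", "kwargs": {
  "moves": [0,0,0,0.1,0,0,0,0,0,0,0,0]
}}

```text
t: 12.65
eef_pos: [570.3, -150.1, 219.7]
tcp_rot: [-3.141, 0.0, 0.072]
ft_force: [0.1, 0.3, 0.4]
opening: 0.998
grip_force: 0.0
```

Run:
```python
from h import *
I=info("wrist");im=snap("wrist","w9.png")
o=lids(im,I,box=(0,0,640,280))
c=min(o,key=lambda q:np.hypot(q[0][0]-598,q[0][1]+147))
plan([*c[0],11],c[1])
```

```text
px [157.1 268.5] ctr [454.9  25.2] size [14.9 31.7] yaw 0.002
px [175.7 170.2] ctr [ 5.717e+02 -4.000e-01] size [41.3 28.1] yaw 0.211
px [441.9 165.3] ctr [ 597.4 -282.4] size [41.3 28.3] yaw 0.195
px [308.9 147.4] ctr [ 605.6 -140.5] size [40.5 27.8] yaw 0.225
now units [ 0.24  -0.047  1.392] rows>= 4.0
after turn units [ 0.244 -0.009  1.392] rows>= 4.0
turn units -0.098 t 12.7 pos [ 570.2 -150.1  219.8] yaw 0.071 open 1.0
```

>>> {"fn": "move_arm", "kwargs": {
  "moves": [0,0,0.3,-0.098,0.244,-0.009,0.3,0,0,0,0.4,0,0,0,0.3,0,0,0,0.092,0,0,0,0,0]
}}

```text
t: 13.45
eef_pos: [605.8, -140.8, 11.2]
tcp_rot: [-3.141, 0.0, 0.223]
ft_force: [0.6, 0.3, 0.1]
opening: 0.998
grip_force: 0.0
```

>>> {"fn": "move_arm", "kwargs": {
  "moves": [0,0,0,0,0,0,0,0,0,0,0,0,0,0,0,0],
  "claw": 40
}}

```text
t: 13.95
eef_pos: [605.8, -140.8, 11.5]
tcp_rot: [3.141, -0.001, 0.222]
ft_force: [0.0, -0.4, 0.9]
opening: 0.636
grip_force: 0.0
```

Run:
```python
from h import *
a=.211;u=np.array([np.cos(a),np.sin(a)])
ctr=np.array([571.7,-.4]); ctr=ctr-u*(21+12.5)
print(ctr)
plan([*ctr,90],a)
```

```text
[538.94296414  -7.41616718]
now units [-0.239 -0.966 -0.523] rows>= 3.0
after turn units [-0.25  -0.963 -0.523] rows>= 3.0
turn units 0.007 t 13.95 pos [ 605.8 -140.8   11.5] yaw 0.222 open 0.64
```

>>> {"fn": "move_arm", "kwargs": {
  "moves": [0,0,0,0,0,0,0,0,0,0,-0.3,0,0,0,-0.22,0.007,-0.084,-0.32,0,0,-0.083,-0.322,0,0,-0.083,-0.321,0,0,0,0,0.15,0,0,0,0.1,0,0,0,0,0]
}}

```text
t: 15.2
eef_pos: [538.4, -7.7, 50.4]
tcp_rot: [-3.141, 0.002, 0.21]
ft_force: [1.1, -0.1, 0.2]
opening: 0.587
grip_force: 29.9
```

Run:
```python
from h import *
plan([538.9,-7.4,44],.211)
s=snap("side");w=snap("wrist","w10.png")
for c in blobs(s,(0,0,110),(180,90,255),(285,150,345,228),6):
    m=cv2.moments(c);p=[m["m10"]/m["m00"],m["m01"]/m["m00"]];print("side white",np.round(p,1),m["m00"],onz("side",[p],33).round(0),onz("side",[p],68).round(0))
```

```text
now units [ 0.004 -0.001  0.043] rows>= 1.0
after turn units [ 0.004 -0.001  0.043] rows>= 1.0
turn units -0.0 t 15.2 pos [538.4  -7.7  50.4] yaw 0.21 open 0.59
side white [313.7 210.3] 30.0 [[575.   2.  33.]] [[569.  33.  68.]]
side white [290.6 160.4] 225.0 [[ 733. -260.   33.]] [[ 722. -223.   68.]]
```

>>> {"fn": "move_arm", "kwargs": {
  "moves": [0,0,0.05,0,0,0,0,0]
}}

```text
t: 15.55
eef_pos: [538.6, -7.6, 43.7]
tcp_rot: [-3.141, 0.0, 0.211]
ft_force: [-0.7, -0.6, -0.5]
opening: 0.585
grip_force: 29.9
```

>>> {"fn": "move_arm", "kwargs": {
  "moves": [0,0,0,0,0,0,0,0,0,0,0,0,0,0,0,0],
  "claw": 95
}}

```text
t: 16.05
eef_pos: [538.7, -7.3, 44.1]
tcp_rot: [-3.142, -0.0, 0.211]
ft_force: [-0.6, 0.5, 0.7]
opening: 0.95
grip_force: 0.0
```

>>> {"fn": "move_arm", "kwargs": {
  "moves": [0,0,-0.35,0,-0.2,0,-0.35,0,0,0,-0.35,0,0,0,0,0,0,0,0,0]
}}

```text
t: 16.68
eef_pos: [509.1, -13.6, 201.0]
tcp_rot: [-3.141, 0.0, 0.211]
ft_force: [-0.2, 2.0, 0.6]
opening: 1.001
grip_force: 0.0
```

Run:
```python
from h import *
print(monitor.state()["eef_pos"])
mont("c10.png",(285,180,349,240),(290,175,354,235))
```

```text
[509.05817304 -13.611693   200.99993236]
```

View pics/c10.png

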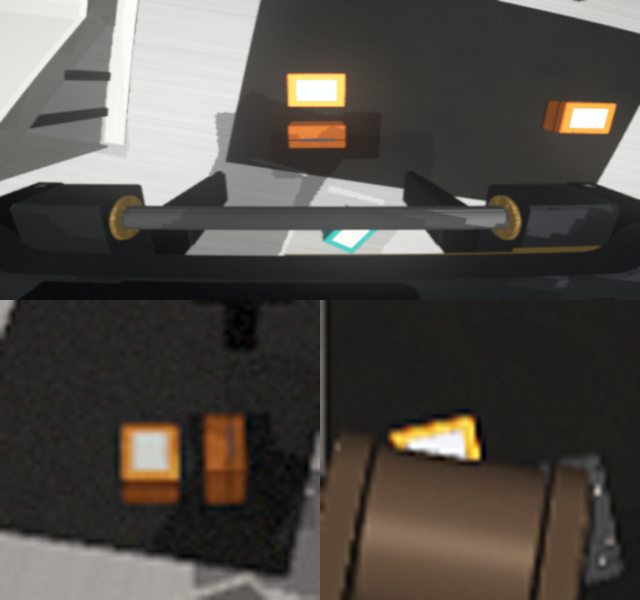

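The case tipped a clean quarter turn and now stands on its side next to the first case, at wrist px (317,180). Next I check for blue on its inner face and measure it.

Run:
```python
from h import *
I=info("wrist");im=snap("wrist","w11.png")
lids(im,I,box=(215,60,640,280))
hsv=cv2.cvtColor(im,cv2.COLOR_RGB2HSV)
b=cv2.inRange(hsv,np.array((100,90,40)),np.array((130,255,255)));print("blue px",cv2.findNonZero(b).reshape(-1,2)[::15][:20].tolist() if b.any() else 0)
for c in blobs(im,(2,130,60),(22,255,255),(270,150,370,230),150):
    r=cv2.minAreaRect(c);w=onz("wrist",cv2.boxPoints(r),45,I);print(r,w.mean(0).round(1),w[:,:2].round(1).tolist())
print(hsv[160:205:4,317].tolist())
```

```text
px [589.5 157. ] ctr [ 597.4 -282.1] size [43.1 27.5] yaw 0.229
px [316.5 119.5] ctr [572.   -0.7] size [39.2 27.4] yaw 0.212
blue px 0
((316.5, 179.0), (36.0, 59.0), 90.0) [517.  -12.6  45. ] [[528.4, 18.7], [540.3, -36.4], [505.8, -44.7], [493.6, 12.0]]
[[9, 100, 84], [11, 171, 145], [11, 186, 223], [12, 184, 235], [12, 187, 233], [12, 190, 228], [11, 142, 162], [10, 120, 144], [12, 189, 193], [11, 185, 163], [8, 57, 49], [5, 54, 52]]
```

Run:
```python
from h import *
plan([515.5,-13,18],.212)
```

```text
now units [0.043 0.005 1.215] rows>= 3.0
after turn units [0.043 0.005 1.215] rows>= 3.0
turn units -0.001 t 16.875 pos [509.  -13.6 200.2] yaw 0.211 open 1.0
```

>>> {"fn": "move_arm", "kwargs": {
  "moves": [0.043,0.005,0.4,0,0,0,0.4,0,0,0,0.3,0,0,0,0.115,0,0,0,0,0]
}}

```text
t: 17.5
eef_pos: [514.9, -12.9, 17.4]
tcp_rot: [-3.14, 0.004, 0.211]
ft_force: [0.0, -0.2, 0.3]
opening: 1.004
grip_force: 0.0
```

>>> {"fn": "move_arm", "kwargs": {
  "moves": [0,0,0,0,0,0,0,0,0,0,0,0,0,0,0,0,0,0,0,0,0,0,0,0,0,0,-0.15,0,0,0,-0.13,0,0.1,0,0,0,0.106,0,0,0],
  "claw": 45
}}

```text
t: 18.75
eef_pos: [547.2, -6.4, 60.8]
tcp_rot: [3.142, -0.0, 0.211]
ft_force: [0.4, -0.5, -0.5]
opening: 0.585
grip_force: 30.0
```

Run:
```python
from h import *
print(monitor.state()["eef_pos"]);plan([545.6,-6.3,49.5],.212)
I=info("wrist");im=snap("wrist","w12.png")
lids(im,I,box=(215,0,640,280))
```

```text
[547.17822459  -6.38925414  60.79756949]
now units [-0.01  -0.003  0.075] rows>= 1.0
after turn units [-0.01  -0.003  0.075] rows>= 1.0
turn units -0.001 t 18.75 pos [547.2  -6.4  60.8] yaw 0.211 open 0.58
```

Run:
```python
from h import *
im=cv2.imread("pics/w12.png")[:,:,::-1].copy()
hsv=cv2.cvtColor(im,cv2.COLOR_RGB2HSV)
b=cv2.inRange(hsv,np.array((95,70,30)),np.array((135,255,255)));p=cv2.findNonZero(b)
print("blue",0 if p is None else (len(p),p.reshape(-1,2).mean(0)))
for c in blobs(im,(2,120,40),(22,255,255),(100,0,540,290),150): print(cv2.boundingRect(c),cv2.contourArea(c))
print(hsv[100:280:12,317].tolist())
```

```text
blue 0
(190, 262, 21, 28) 251.5
(419, 261, 22, 29) 293.5
(253, 151, 125, 125) 12979.5
[[19, 33, 61], [13, 36, 64], [13, 52, 69], [12, 60, 77], [12, 64, 80], [25, 147, 254], [16, 16, 237], [14, 30, 198], [15, 31, 197], [15, 29, 195], [11, 179, 147], [11, 183, 146], [11, 194, 184], [12, 199, 199], [12, 198, 197]]
```

>>> {"fn": "move_arm", "kwargs": {
  "moves": [-0.01,-0.003,0.075,0,0,0,0,0]
}}

```text
t: 19.05
eef_pos: [543.8, -6.4, 48.6]
tcp_rot: [-3.141, 0.001, 0.211]
ft_force: [0.3, 0.1, -0.8]
opening: 0.588
grip_force: 30.0
```

>>> {"fn": "move_arm", "kwargs": {
  "moves": [0,0,0,0,0,0,0,0,0,0,0,0,0,0,0,0],
  "claw": 95
}}

```text
t: 19.55
eef_pos: [544.5, -6.5, 50.0]
tcp_rot: [-3.142, -0.0, 0.211]
ft_force: [0.0, 0.8, 0.6]
opening: 0.948
grip_force: 0.0
```

>>> {"fn": "move_arm", "kwargs": {
  "moves": [0,0,-0.35,0,-0.2,0,-0.35,0,-0.1,0,-0.3,0,0,0,0,0,0,0,0,0]
}}

```text
t: 20.18
eef_pos: [500.4, -15.9, 199.5]
tcp_rot: [-3.141, 0.0, 0.211]
ft_force: [-0.4, 1.2, -0.7]
opening: 1.001
grip_force: 0.0
```

```bash
cat >> h.py <<'E'
def scan(f,z=33,box=(180,40,640,290)):
    I=info("wrist");im=snap("wrist",f);print(monitor.state()["eef_pos"].round(0));lids(im,I,box=box)
    hsv=cv2.cvtColor(im,cv2.COLOR_RGB2HSV)
    b=cv2.inRange(hsv,np.array((95,90,40)),np.array((128,255,255)));b[290:]=0;p=cv2.findNonZero(b)
    print("blue",0 if p is None else (len(p),p.reshape(-1,2).mean(0),p.reshape(-1,2).std(0)))
    for c in blobs(im,(2,120,40),(22,255,255),box,150):
        r=cv2.minAreaRect(c);w=onz("wrist",cv2.boxPoints(r),z,I);print("orange",np.round(r[0]),np.round(r[1]),w.mean(0).round(1),w[:,:2].round(0).tolist())
E
python3 - <<'E'
from h import *
scan("w13.png")
E
```

```text
[500. -16. 199.]
px [590.5 149. ] ctr [ 597.2 -282. ] size [27.6 42.4] yaw 0.202
px [315.5 110.5] ctr [ 5.719e+02 -4.000e-01] size [38.9 27.1] yaw 0.212
blue 0
orange [508. 275.] [37. 19.] [ 447.  -244.7   33. ] [[447.0, -220.0], [466.0, -226.0], [447.0, -269.0], [427.0, -263.0]]
orange [315. 169.] [45. 58.] [516.3 -12.1  33. ] [[532.0, 21.0], [545.0, -35.0], [501.0, -46.0], [487.0, 11.0]]
orange [581. 148.] [74. 44.] [ 595.4 -272.9   33. ] [[567.0, -240.0], [609.0, -226.0], [624.0, -305.0], [582.0, -321.0]]
orange [316. 110.] [46. 59.] [ 5.721e+02 -3.000e-01  3.300e+01] [[587.0, 31.0], [599.0, -23.0], [557.0, -33.0], [545.0, 23.0]]
```

The middle case shows a plain orange face, with no white and no blue, so its underside is plain. The next candidate is the first case at (572,0), using the flipped one as support.

Run:
```python
from h import *
plan([572,-.4,11],.212)
```

```text
now units [ 0.489 -0.     1.253] rows>= 4.0
after turn units [0.489 0.    1.253] rows>= 4.0
turn units -0.001 t 20.225 pos [500.3 -15.8 199. ] yaw 0.211 open 1.0
```

>>> {"fn": "move_arm", "kwargs": {
  "moves": [0.245,0,0.3,0,0.244,0,0.3,0,0,0,0.35,0,0,0,0.25,0,0,0,0.053,0,0,0,0,0]
}}

```text
t: 20.98
eef_pos: [572.2, -0.4, 11.7]
tcp_rot: [-3.141, 0.001, 0.211]
ft_force: [-0.6, 0.6, 0.1]
opening: 0.998
grip_force: 0.0
```

>>> {"fn": "move_arm", "kwargs": {
  "moves": [0,0,0,0,0,0,0,0,0,0,0,0,0,0,0,0,0,0,0,0,0,0,0,0,0,0,-0.2,0,0,0,-0.15,0,0,0,0,0],
  "claw": 45
}}

```text
t: 22.1
eef_pos: [572.8, -0.5, 65.6]
tcp_rot: [3.141, -0.002, 0.211]
ft_force: [0.5, 0.3, -0.8]
opening: 0.585
grip_force: 30.0
```

Run:
```python
from h import *
plan([548.9,-4.5,43.5],.228)
```

```text
now units [-0.162 -0.008  0.148] rows>= 1.0
after turn units [-0.161 -0.01   0.148] rows>= 1.0
turn units -0.011 t 22.1 pos [ 5.728e+02 -5.000e-01  6.560e+01] yaw 0.211 open 0.59
```

>>> {"fn": "move_arm", "kwargs": {
  "moves": [-0.161,-0.009,0,-0.011,0,0,0.1,0,0,0,0.048,0,0,0,0,0]
}}

```text
t: 22.6
eef_pos: [548.8, -4.1, 41.2]
tcp_rot: [-3.141, 0.001, 0.228]
ft_force: [0.1, -0.1, -0.8]
opening: 0.588
grip_force: 30.0
```

>>> {"fn": "move_arm", "kwargs": {
  "moves": [0,0,0,0,0,0,0,0,0,0,0,0,0,0,0,0],
  "claw": 95
}}

```text
t: 23.1
eef_pos: [548.3, -4.3, 42.4]
tcp_rot: [-3.142, -0.0, 0.228]
ft_force: [0.3, 0.3, 0.1]
opening: 0.946
grip_force: 0.0
```

>>> {"fn": "move_arm", "kwargs": {
  "moves": [0,0,-0.35,0,-0.25,0,-0.33,0,-0.1,0,-0.33,0,0,0,0,0,0,0,0,0]
}}

```text
t: 23.72
eef_pos: [497.1, -16.1, 193.5]
tcp_rot: [-3.142, -0.0, 0.228]
ft_force: [0.6, -0.2, -0.3]
opening: 0.998
grip_force: 0.0
```

Run:
```python
from h import *
scan("w14.png",45)
```

```text
[497. -16. 193.]
px [595.5 151.4] ctr [ 597.1 -282. ] size [27.9 41.9] yaw 0.204
px [315.5 103.5] ctr [574.6   2. ] size [17.7 10. ] yaw 0.229
blue 0
orange [507. 274.] [36. 19.] [ 454.2 -232.3   45. ] [[454.0, -209.0], [472.0, -215.0], [455.0, -255.0], [436.0, -250.0]]
orange [316. 166.] [61. 47.] [518.3 -12.1  45. ] [[490.0, 11.0], [534.0, 21.0], [546.0, -34.0], [503.0, -46.0]]
orange [586. 150.] [75. 44.] [ 594.2 -262.5   45. ] [[566.0, -231.0], [606.0, -217.0], [622.0, -293.0], [582.0, -310.0]]
orange [316. 108.] [36. 63.] [570.3   1.1  45. ] [[579.0, 32.0], [592.0, -23.0], [561.0, -31.0], [548.0, 26.0]]
```

Run:
```python
from h import *
plan([570.3,1.1,18],.228)
```

```text
now units [ 5.020e-01 -1.000e-03  1.166e+00] rows>= 4.0
after turn units [ 5.020e-01 -1.000e-03  1.166e+00] rows>= 4.0
turn units 0.0 t 23.775 pos [497. -16. 193.] yaw 0.228 open 1.0
```

>>> {"fn": "move_arm", "kwargs": {
  "moves": [0.251,0,0.3,0,0.251,0,0.3,0,0,0,0.3,0,0,0,0.21,0,0,0,0.05,0,0,0,0,0]
}}

```text
t: 24.52
eef_pos: [570.4, 1.0, 19.4]
tcp_rot: [-3.141, 0.001, 0.228]
ft_force: [0.5, 0.2, -0.3]
opening: 0.999
grip_force: 0.0
```

>>> {"fn": "move_arm", "kwargs": {
  "moves": [0,0,0,0,0,0,0,0,0,0,0,0,0,0,0,0,0,0,0,0,0,0,0,0,0,0,-0.16,0,0,0,-0.16,0,-0.19,0,0,0,0,0,0,0],
  "claw": 45
}}

```text
t: 25.78
eef_pos: [541.4, -5.6, 68.0]
tcp_rot: [-3.141, 0.001, 0.228]
ft_force: [-0.1, 0.2, -0.6]
opening: 0.589
grip_force: 30.0
```

Run:
```python
from h import *
plan([542.6,-6,49],.228)
```

```text
now units [0.007 0.004 0.127] rows>= 1.0
after turn units [0.007 0.004 0.127] rows>= 1.0
turn units -0.0 t 25.775 pos [541.4  -5.6  68. ] yaw 0.228 open 0.59
```

>>> {"fn": "move_arm", "kwargs": {
  "moves": [0.007,0.004,0.06,0,0,0,0.053,0,0,0,0,0]
}}

```text
t: 26.15
eef_pos: [544.2, -5.7, 49.9]
tcp_rot: [-3.141, 0.001, 0.229]
ft_force: [-0.1, -0.4, -0.3]
opening: 0.589
grip_force: 30.0
```

>>> {"fn": "move_arm", "kwargs": {
  "moves": [0,0,0,0,0,0,0,0,0,0,0,0,0,0,0,0],
  "claw": 95
}}

```text
t: 26.65
eef_pos: [543.9, -5.9, 50.9]
tcp_rot: [-3.142, -0.0, 0.228]
ft_force: [-0.3, -0.5, -0.3]
opening: 0.948
grip_force: 0.0
```

>>> {"fn": "move_arm", "kwargs": {
  "moves": [0,0,-0.35,0,-0.25,0,-0.3,0,-0.05,0,-0.33,0,0,0,0,0,0,0,0,0]
}}

```text
t: 27.28
eef_pos: [499.9, -16.1, 197.6]
tcp_rot: [-3.142, -0.0, 0.228]
ft_force: [0.6, -0.4, 0.1]
opening: 0.998
grip_force: 0.0
```

Run:
```python
from h import *
scan("w15.png",33)
```

```text
[500. -16. 197.]
px [591.6 153.5] ctr [ 597.1 -281.9] size [27.8 41.9] yaw 0.186
blue (605, array([315.10578512, 111.30578512]), array([6.84265061, 7.03502803]))
orange [508. 275.] [37. 18.] [ 451.2 -244.4   33. ] [[452.0, -220.0], [470.0, -226.0], [451.0, -269.0], [432.0, -263.0]]
orange [316. 168.] [45. 59.] [516.6 -12.1  33. ] [[532.0, 21.0], [545.0, -35.0], [501.0, -46.0], [488.0, 12.0]]
orange [582. 153.] [73. 44.] [ 595.6 -272.7   33. ] [[567.0, -240.0], [608.0, -226.0], [624.0, -304.0], [582.0, -321.0]]
orange [315. 111.] [61. 47.] [570.3   0.7  33. ] [[543.0, 26.0], [587.0, 33.0], [597.0, -23.0], [554.0, -32.0]]
```

Run:
```python
from h import *
im=cv2.imread("pics/w15.png")
cv2.imwrite("pics/c15.png",cv2.resize(im[60:220,220:420],(750,600),interpolation=2))
print("floor z6",onz("top",[[202,180],[246,178]],6).round(0).tolist())
print("hinge z20",onz("top",[[201,193.5],[245.7,193.5]],20).round(0).tolist())
plan([570.3,.7,11],1.571+.185)
```

```text
floor z6 [[659.0, 373.0, 6.0], [667.0, 224.0, 6.0]]
hinge z20 [[613.0, 372.0, 20.0], [613.0, 222.0, 20.0]]
now units [ 0.483 -0.002  1.24 ] rows>= 4.0
after turn units [0.023 0.482 1.24 ] rows>= 4.0
turn units -0.972 t 27.325 pos [499.8 -16.  197. ] yaw 0.228 open 1.0
```

View pics/c15.png

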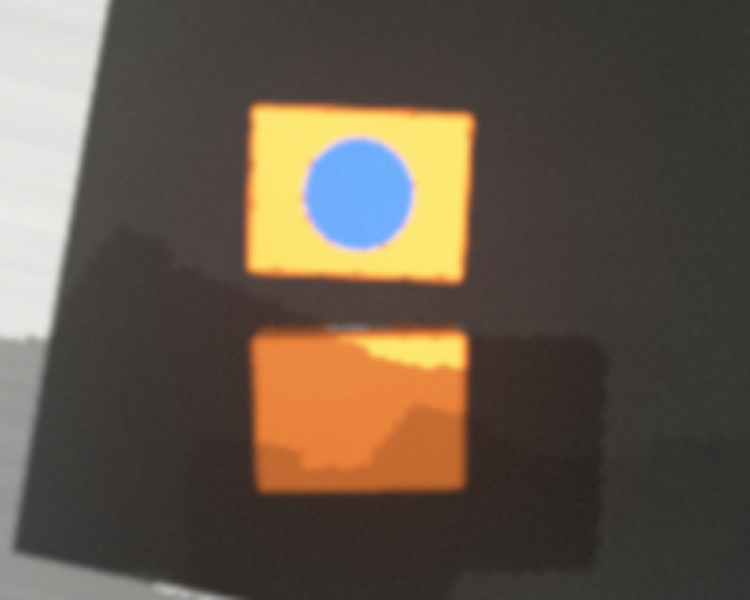

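The crop confirms it: of the three cases at px (315,111), (316,168) and (592,153), the one at (315,111) has the round blue sticker and lies sticker up. I'll shift it clear of its neighbour so I can grip it across its 42 mm side.

>>> {"fn": "move_arm", "kwargs": {
  "moves": [0.241,0,0.3,0.02,0.242,0,0.3,0,0,0,0.35,0,0,0,0.25,0,0,0,0.04,0,0,0,0,0]
}}

```text
t: 28.08
eef_pos: [570.9, -0.7, 11.8]
tcp_rot: [-3.141, 0.001, 0.197]
ft_force: [-0.7, 0.2, -0.4]
opening: 1.005
grip_force: 0.0
```

>>> {"fn": "move_arm", "kwargs": {
  "moves": [0,0,0,0,0,0,0,0,0,0,0,0,0,0,0,0,0,0,0,0,0,0,0,0,0,0,-0.05,0,0.2,0,0,0,0.2,0,0,0,0,0,0.045,0],
  "claw": 45
}}

```text
t: 29.32
eef_pos: [631.4, 11.2, 13.1]
tcp_rot: [3.141, -0.002, 0.198]
ft_force: [-1.0, -0.2, -0.2]
opening: 0.59
grip_force: 30.0
```

>>> {"fn": "move_arm", "kwargs": {
  "moves": [0,0,0,0,0,0,0,0,0,0,0,0,0,0,0,0],
  "claw": 95
}}

```text
t: 29.82
eef_pos: [629.6, 10.9, 12.9]
tcp_rot: [-3.142, -0.0, 0.197]
ft_force: [-0.2, 1.2, -0.1]
opening: 0.949
grip_force: 0.0
```

>>> {"fn": "move_arm", "kwargs": {
  "moves": [0,0,-0.3,-0.11,-0.2,0,-0.3,-0.115,-0.1,0,-0.3,-0.115,0,0,0,-0.115,0,0,0,-0.115,0,0,0,-0.115,0,0,0,-0.115,0,0,0,-0.115,0,0,0,-0.09,0,0,0,0]
}}

```text
t: 31.08
eef_pos: [588.9, -7.7, 147.8]
tcp_rot: [3.141, -0.0, 1.775]
ft_force: [-0.2, -0.8, 0.2]
opening: 0.999
grip_force: 0.0
```

Run:
```python
from h import *
scan("w16.png",33,(180,0,640,290))
```

```text
[589.  -8. 148.]
blue (737, array([366.70691995, 185.89416554]), array([7.68200197, 7.64367094]))
orange [507. 275.] [36. 18.] [780.7 -43.2  33. ] [[760.0, -42.0], [766.0, -27.0], [801.0, -44.0], [795.0, -60.0]]
orange [509. 226.] [61. 85.] [765.3   2.   33. ] [[715.0, 9.0], [781.0, 44.0], [817.0, -4.0], [748.0, -41.0]]
orange [366. 184.] [53. 68.] [629.5  13.2  33. ] [[613.0, -20.0], [601.0, 38.0], [645.0, 46.0], [659.0, -12.0]]
orange [232. 184.] [69. 57.] [517.5 -10.5  33. ] [[488.0, 12.0], [534.0, 26.0], [548.0, -33.0], [500.0, -47.0]]
```

Run:
```python
from h import *
plan([629.7,12,11],1.772)
```

```text
now units [0.074 0.293 0.912] rows>= 3.0
after turn units [0.074 0.293 0.912] rows>= 3.0
turn units 0.0 t 31.125 pos [588.9  -7.7 147.8] yaw 1.773 open 1.0
```

>>> {"fn": "move_arm", "kwargs": {
  "moves": [0.074,0.293,0.25,0,0,0,0.35,0,0,0,0.25,0,0,0,0.06,0,0,0,0,0]
}}

```text
t: 31.75
eef_pos: [630.0, 12.0, 11.7]
tcp_rot: [3.141, 0.0, 1.774]
ft_force: [0.4, -0.8, 0.2]
opening: 0.994
grip_force: 0.0
```

>>> {"fn": "move_arm", "kwargs": {
  "moves": [0,0,0,0,0,0,0,0,0,0,0,0,0,0,0,0,0,0,0,0,0,0,0,0,0,0,0,0,0,0,0,0],
  "claw": 30
}}

```text
t: 32.75
eef_pos: [629.8, 12.1, 11.1]
tcp_rot: [-3.142, -0.0, 1.776]
ft_force: [-0.7, 0.6, 0.3]
opening: 0.437
grip_force: 30.0
```

>>> {"fn": "move_arm", "kwargs": {
  "moves": [0,0,-0.3,0,0,0,-0.4,0,0,0,-0.4,-0.11,0,0,-0.4,-0.11,0,0,-0.1,-0.11,0,0,0,-0.11,0,0,0,-0.11,0,0,0,-0.11,0,0,0,-0.11,0,0,0,-0.1]
}}

```text
t: 34.0
eef_pos: [629.6, 12.1, 251.0]
tcp_rot: [3.142, -0.0, -3.136]
ft_force: [-1.0, 0.5, -1.4]
opening: 0.435
grip_force: 30.0
```

Run:
```python
from h import *
plan([485,290,250],np.pi)
```

```text
now units [0.953 1.859 0.007] rows>= 6.0
after turn units [0.964 1.853 0.007] rows>= 6.0
turn units 0.004 t 34.0 pos [629.6  12.1 251. ] yaw -3.136 open 0.44
```

>>> {"fn": "move_arm", "kwargs": {
  "moves": [0.16,0.31,0,0,0.16,0.31,0,0,0.16,0.31,0,0,0.16,0.31,0,0,0.16,0.31,0,0,0.155,0.305,0,0,0,0,0,0,0,0,0,0]
}}

```text
t: 35.0
eef_pos: [486.4, 290.0, 251.1]
tcp_rot: [-3.141, -0.0, -3.14]
ft_force: [-0.1, -0.9, -0.1]
opening: 0.437
grip_force: 30.0
```

Run:
```python
from h import *
s=monitor.state();print(s["eef_pos"],s["tcp_rot"])
im=snap("wrist","w17.png")
c=290.
P=[[445,c+75,153],[445,c-75,153],[615,c+75,20],[615,c-75,20],[829,c,6]]
q=proj("wrist",P);print(q.round(0).tolist())
o=im[:,:,::-1].copy()
for a in q:
    if abs(a).max()<1500: cv2.circle(o,tuple(int(v) for v in a),4,(0,0,255),1)
for i,(a,b) in enumerate([(q[0],q[2]),(q[1],q[3])]): cv2.line(o,tuple(int(v) for v in a),tuple(int(v) for v in b),(0,255,0),1)
cv2.imwrite("pics/c17.png",o)
```

```text
[486.381621   289.97728448 251.09059361] [-3.14136455e+00 -4.04719640e-05 -3.14042361e+00]
[[410.0, 151.0], [219.0, 151.0], [372.0, 273.0], [256.0, 272.0], [314.0, 397.0]]
```

View pics/c17.png

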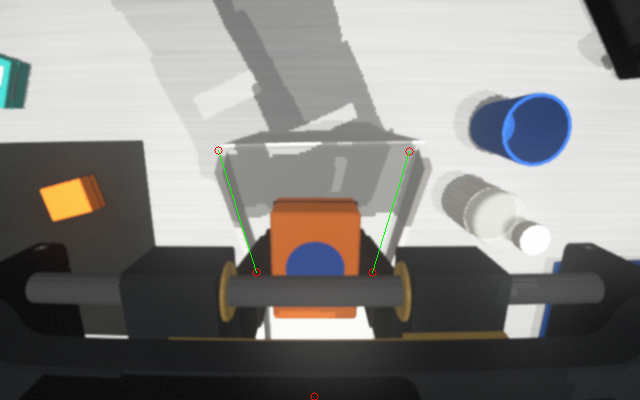

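The stickered case is held sticker up at (315,255), between the chute walls (about 217 to 430). The chute looks centred a few mm to the +y side of my estimate, so I'll measure the wall edges.

Run:
```python
from h import *
im=cv2.imread("pics/w17.png",0)
im=cv2.GaussianBlur(im,(3,3),0).astype(int)
for r in(150,160,175,190,205):
    for lo,hi in((200,275),(360,445)):
        g=np.diff(im[r,lo:hi]);i=[k for k in range(1,len(g)-1) if abs(g[k])>=7 and abs(g[k])>=abs(g[k-1]) and abs(g[k])>abs(g[k+1])]
        print(r,[(lo+k,int(g[k])) for k in i])
for col in(290,320,350): 
    g=np.diff(im[125:165,col]);print(col,[(125+k,int(v)) for k,v in enumerate(g) if abs(v)>8])
# candidate predictions: inner floor edge and wall inner top edge, for centre c
th=np.radians(38);n=np.array([np.sin(th),0,np.cos(th)])
for c in(290,296):
    for t in(0,40,80):
        b=np.array([440+t*np.cos(th),c,153-t*np.sin(th)])
        print(c,t,"floor",proj("wrist",[b+[0,-75,0],b+[0,75,0]]).round(0).tolist(),"top",proj("wrist",[b+24*n+[0,-75,0],b+24*n+[0,75,0]]).round(0).tolist())
```

```text
150 [(236, -17), (267, 18)]
150 [(388, 8), (419, 24)]
160 [(216, -18), (224, -12), (229, 7)]
160 [(385, 8), (409, -8), (414, -7), (421, 15), (429, 18)]
175 [(215, -19), (222, -10), (234, 7)]
175 [(380, 8), (405, -8), (409, -7), (421, 17), (429, 18)]
190 [(220, -26), (227, -9), (238, 7)]
190 [(374, 9), (400, -8), (404, -8), (416, 16), (424, 16)]
205 [(226, -25), (233, -9), (243, 9), (255, 7), (272, -14)]
205 [(395, -8), (400, -7), (411, 17), (418, 17), (441, -24)]
290 [(128, 14), (129, 9), (131, -15), (132, -10), (140, 23), (141, 45), (142, 39), (143, 11), (145, -16), (146, -10), (152, -16), (153, -27), (154, -22)]
320 [(128, -16), (129, -27), (130, -24), (131, -11), (139, 10), (140, 29), (141, 39), (142, 15), (143, -20), (144, -32), (145, -19)]
350 [(140, 23), (141, 26), (143, -13), (144, -17), (145, -12)]
290 0 floor [[219.0, 145.0], [410.0, 145.0]] top [[213.0, 167.0], [416.0, 167.0]]
290 40 floor [[229.0, 178.0], [400.0, 179.0]] top [[224.0, 200.0], [404.0, 200.0]]
290 80 floor [[237.0, 206.0], [392.0, 206.0]] top [[233.0, 227.0], [395.0, 227.0]]
296 0 floor [[226.0, 145.0], [418.0, 145.0]] top [[221.0, 167.0], [424.0, 167.0]]
296 40 floor [[235.0, 178.0], [407.0, 179.0]] top [[231.0, 200.0], [412.0, 200.0]]
296 80 floor [[243.0, 206.0], [398.0, 206.0]] top [[240.0, 227.0], [402.0, 227.0]]
```

The chute centre line is at y≈296 and the mouth at x≈440: the wall edges match on both sides and the width is 150. Now I lower onto the slope.

>>> {"fn": "move_arm", "kwargs": {
  "moves": [0.016,0.04,0.3,0,0,0,0.3,0,0,0,0.05,0,0,0,0,0]
}}

```text
t: 35.55
eef_pos: [484.7, 295.7, 154.4]
tcp_rot: [3.141, 0.0, 3.141]
ft_force: [0.1, 0.2, 0.4]
opening: 0.438
grip_force: 30.0
```

>>> {"fn": "move_arm", "kwargs": {
  "moves": [0,0,0.02,0,0,0,0.02,0,0,0,0,0]
}}

```text
t: 35.92
eef_pos: [484.9, 296.5, 148.8]
tcp_rot: [3.141, 0.003, -3.141]
ft_force: [2.6, -0.3, 3.4]
opening: 0.437
grip_force: 30.0
```

>>> {"fn": "move_arm", "kwargs": {
  "moves": [0,0,0.02,0,0,0,0.02,0,0,0,0,0]
}}

```text
t: 36.3
eef_pos: [486.1, 296.7, 143.8]
tcp_rot: [3.14, 0.006, -3.141]
ft_force: [6.1, -3.7, 12.2]
opening: 0.439
grip_force: 30.0
```

>>> {"fn": "move_arm", "kwargs": {
  "moves": [0,0,0.02,0,0,0,0.02,0,0,0,0,0]
}}

```text
t: 36.67
eef_pos: [486.5, 296.7, 138.0]
tcp_rot: [3.139, 0.007, -3.141]
ft_force: [6.8, -2.0, 14.2]
opening: 0.44
grip_force: 30.0
```

Run:
```python
from h import *
print(monitor.state()["ft_force"],monitor.state()["moment"])
I=info("wrist");im=snap("wrist","w18.png")
a0=cv2.imread("pics/w17.png")[:,:,::-1].copy()
for f in(a0,im):
    for c in blobs(f,(2,120,40),(22,255,255),(240,150,390,320),300): print(cv2.boundingRect(c),cv2.contourArea(c))
    hsv=cv2.cvtColor(f,cv2.COLOR_RGB2HSV);b=cv2.inRange(hsv,np.array((105,90,40)),np.array((128,255,255)));b[:,:240]=0;b[:,390:]=0;b[290:]=0
    print("blue",cv2.boundingRect(cv2.findNonZero(b)))
```

```text
[ 6.83165409 -1.97163508 14.23553323] [-0.51288831 -0.95670722  0.09200361]
(274, 307, 82, 11) 804.0
(269, 198, 92, 78) 4928.0
blue (287, 243, 57, 33)
(274, 307, 82, 13) 960.5
(266, 201, 98, 75) 5886.5
blue (288, 258, 55, 18)
```

>>> {"fn": "move_arm", "kwargs": {
  "moves": [0,0,0.015,0,0,0,0.01,0,0,0,0,0]
}}

```text
t: 37.1
eef_pos: [486.5, 296.7, 134.3]
tcp_rot: [3.139, 0.007, -3.141]
ft_force: [7.2, -2.5, 15.3]
opening: 0.44
grip_force: 30.0
```

>>> {"fn": "move_arm", "kwargs": {
  "moves": [0,0,0,0,0,0,0,0,0,0,0,0,0,0,0,0,0,0,0,0,0,0,0,0],
  "claw": 85
}}

```text
t: 37.85
eef_pos: [483.9, 296.2, 131.9]
tcp_rot: [3.142, -0.0, -3.141]
ft_force: [-0.4, 0.1, -0.9]
opening: 0.889
grip_force: 0.0
```

>>> {"fn": "move_arm", "kwargs": {
  "moves": [0,0,-0.3,0,0,0,-0.4,0,0,0,-0.3,0,-0.2,0,-0.1,0,-0.2,0,0,0,0,0,0,0]
}}

```text
t: 38.6
eef_pos: [545.0, 296.0, 296.4]
tcp_rot: [-3.141, -0.0, 3.141]
ft_force: [-0.9, -0.8, -2.0]
opening: 0.896
grip_force: 0.0
```

Run:
```python
from h import *
s=monitor.state();print(s["t"],s["eef_pos"])
for n in("side","top","wrist"):
    im=snap(n,"end_"+n+".png");hsv=cv2.cvtColor(im,cv2.COLOR_RGB2HSV)
    b=cv2.inRange(hsv,np.array((100,90,60)),np.array((128,255,255)))
    for c in cv2.findContours(b,cv2.RETR_EXTERNAL,cv2.CHAIN_APPROX_NONE)[0]:
        if cv2.contourArea(c)<12: continue
        m=cv2.moments(c);p=[m["m10"]/m["m00"],m["m01"]/m["m00"]];print(n,"blue",np.round(p,1),m["m00"],onz(n,[p],36).round(0).tolist())
    for c in blobs(im,(2,120,60),(24,255,255),(0,0,640,290),25): 
        r=cv2.minAreaRect(c);print(n,"orange",np.round(r[0],1),np.round(r[1],1),onz(n,[r[0]],36).round(0).tolist())
```

```text
38.6 [545.03459935 295.96062804 296.36031839]
side blue [216.6 369.7] 4575.5 [[729.0, 694.0, 36.0]]
side blue [326.1 329.4] 510.0 [[431.0, 496.0, 36.0]]
side blue [273.4 267. ] 20.0 [[659.0, 297.0, 36.0]]
side blue [616.2 125.5] 462.0 [[-701.0, -807.0, 36.0]]
side blue [585.8  81.9] 10018.5 [[-624.0, -1159.0, 36.0]]
side orange [274.  269.5] [13. 16.] [[654.0, 307.0, 36.0]]
side orange [329. 212.] [16. 12.] [[514.0, 1.0, 36.0]]
side orange [263.5 203. ] [16. 17.] [[778.0, 8.0, 36.0]]
side orange [484.   82.8] [42.6 35.3] [[-106.0, -1040.0, 36.0]]
side orange [605.  117.1] [  5.4 152.1] [[-662.0, -865.0, 36.0]]
side orange [253.4  65. ] [ 61.7 337.1] [[1107.0, -955.0, 36.0]]
side orange [376.3  38.5] [68.7 57.9] [[493.0, -1375.0, 36.0]]
top blue [149.5 250. ] 178.0 [[424.0, 537.0, 36.0]]
top blue [222.4 179.1] 36.5 [[660.0, 298.0, 36.0]]
top blue [100.3 159.1] 3757.5 [[726.0, 708.0, 36.0]]
top orange [316.2 222.6] [13.6 17.6] [[517.0, -14.0, 36.0]]
top orange [397.7 198.2] [13.5 17.8] [[599.0, -283.0, 36.0]]
top orange [223.5 180. ] [16. 13.] [[657.0, 294.0, 36.0]]
top orange [602.5 225.5] [127.  73.] [[511.0, -956.0, 36.0]]
top orange [102.  166.5] [15. 32.] [[701.0, 701.0, 36.0]]
top orange [316. 143.] [22. 22.] [[781.0, -13.0, 36.0]]
wrist blue [317.2 255.2] 211.0 [[660.0, 301.0, 36.0]]
wrist blue [592.  232.3] 3688.0 [[628.0, 684.0, 36.0]]
wrist blue [502.4  75. ] 4453.5 [[425.0, 526.0, 36.0]]
wrist orange [495.5 280.5] [ 7. 17.] [[700.0, 554.0, 36.0]]
wrist orange [140.8 275.2] [17.6 34.7] [[692.0, 53.0, 36.0]]
wrist orange [316.5 250. ] [42. 29.] [[652.0, 300.0, 36.0]]
wrist orange [ 83.3 147.8] [36.  55.1] [[513.0, -1.0, 36.0]]
```

```bash
cat > b.py <<'E'
from h import *
q={}
for n,box in(("side",(255,250,295,290)),("top",(205,130,245,190))):
    im=snap(n);hsv=cv2.cvtColor(im,cv2.COLOR_RGB2HSV);x0,y0,x1,y1=box
    b=cv2.inRange(hsv,np.array((100,90,60)),np.array((128,255,255)));k=b*0;k[y0:y1,x0:x1]=b[y0:y1,x0:x1]
    m=cv2.moments(k,True);q[n]=[[m["m10"]/m["m00"],m["m01"]/m["m00"]]]
    for c in blobs(im,(2,120,60),(24,255,255),box,25): print(n,cv2.minAreaRect(c))
print(q,tri("side",q["side"],"top",q["top"]).round(1))
E
python3 b.py
python3 - <<'E'
from h import *
plan([604,298,75],np.pi/1)
E
```

```text
side ((274.0, 269.5), (13.0, 16.0), 90.0)
top ((223.5, 180.0), (16.0, 13.0), 90.0)
{'side': [[273.5, 267.0]], 'top': [[222.375, 179.10416666666666]]} [[659.2 297.7  37.1   1.1]]
now units [-0.406  0.011  1.48 ] rows>= 4.0
after turn units [-0.406  0.011  1.48 ] rows>= 4.0
turn units 0.001 t 38.85 pos [543.2 296.4 297. ] yaw -3.141 open 0.89
```

The case is sticker up and at rest at (659,298,37), but that is only about 49 mm along the chute and the tray starts at 42. I'll nudge it further in with closed fingers.

>>> {"fn": "move_arm", "kwargs": {
  "moves": [-0.2,0.005,0.1,0,-0.19,0.006,0.1,0,0,0,0.35,0,0,0,0.35,0,0,0,0.35,0,0,0,0.25,0,0,0,0.15,0,0,0,0,0],
  "claw": 0
}}

```text
t: 39.85
eef_pos: [601.3, 297.9, 48.1]
tcp_rot: [-3.141, -0.003, -3.141]
ft_force: [-0.1, 0.4, 0.9]
opening: 0.111
grip_force: 0.0
```

>>> {"fn": "move_arm", "kwargs": {
  "moves": [-0.03,0,0.07,0,-0.05,0,0.07,0,-0.04,0,0,0,-0.04,0,0,0,-0.04,0,0,0,-0.04,0,0,0,-0.04,0,0,0,-0.04,0,0,0,-0.04,0,0,0,-0.04,0,0,0]
}}

```text
t: 41.1
eef_pos: [662.8, 298.0, 28.4]
tcp_rot: [3.142, -0.0, -3.141]
ft_force: [-0.8, -0.3, 0.1]
opening: 0.006
grip_force: 0.3
```

>>> {"fn": "move_arm", "kwargs": {
  "moves": [-0.03,0,0,0,-0.02,0,0,0,-0.01,0,0,0,0,0,0,0]
}}

```text
t: 41.6
eef_pos: [671.5, 298.0, 28.4]
tcp_rot: [3.141, 0.0, -3.141]
ft_force: [0.2, -1.0, -0.3]
opening: 0.003
grip_force: 0.0
```

>>> {"fn": "move_arm", "kwargs": {
  "moves": [0.06,0,0,0,0,0,-0.3,0,0,0,-0.4,0,0,0,-0.4,0,0.3,0,-0.2,0,0.4,0,0,0,0,0,0,0]
}}

```text
t: 42.48
eef_pos: [553.2, 297.9, 224.3]
tcp_rot: [-3.141, -0.001, -3.139]
ft_force: [0.8, 0.1, 0.7]
opening: 0.004
grip_force: 0.0
```

```bash
python3 b.py; python3 b.py | tail -1
```

```text
side ((260.4729919433594, 267.66217041015625), (13.31631851196289, 13.31631851196289), 9.462322235107422)
top ((223.5, 164.0), (16.0, 13.0), 90.0)
{'side': [[258.93333333333334, 264.93333333333334]], 'top': [[222.77551020408163, 163.44897959183675]]} [[712.4 297.7  34.1   0. ]]
{'side': [[259.0, 265.0]], 'top': [[222.77551020408163, 163.44897959183675]]} [[7.123e+02 2.978e+02 3.380e+01 3.000e-01]]
```

```bash
python3 -c "
from h import *
print(order.job_done())"
```

```text
the job is handed in; nothing more can be done
None
```

The case that started at the +y end of the row has the blue sticker. It was turned over on the mat, let go, slid down the chute sticker up and nudged about 50 mm further into the tray, where it lies at rest about 100 mm along the chute; the other two cases are on the mat, and the job is handed in at about 43 s with no verdict shown.

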